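Find the rattling tin and hand it over

TASK

Only one of the three identical sealed tins on the cobbler's bench has its contents loose inside; in the other two they are packed tight. Lift and shake the tins, or tip them end to end, to find out which one rattles, and hold that one out forward, level and clear in the air, over the middle of the green mat; finish still holding it there. The other two tins must lie flat on the cork runner about where they were, and leave the jar, the brush and the shoe alone.

Things in the scene. Friction and masses are not known exactly. Their poses are not given: they have to be found in the camera images.
- tin_a: One of three tins alike: flat sealed box, bare metal, blue lid, white panel on top, 120 x 56 x 40 mm (own x, y, z), 0.41 to 0.5 kg; origin: centre of its underside, x along its length, z up. Starts flat on the runner. In just one of the three (a different one each time; looks and weight do not tell) a 250 g block is loose; in the other two the same weight is packed fast.
- tin_b: One of three tins alike: flat sealed box, bare metal, blue lid, white panel on top, 120 x 56 x 40 mm (own x, y, z), 0.41 to 0.5 kg; origin: centre of its underside, x along its length, z up. Starts flat on the runner. The loose block of the one rattling tin starts in the middle and can slide 33 mm either way along the tin's x axis (3 mm along y), knocking at the ends.
- tin_c: One of three tins alike: flat sealed box, bare metal, blue lid, white panel on top, 120 x 56 x 40 mm (own x, y, z), 0.41 to 0.5 kg; origin: centre of its underside, x along its length, z up. Starts flat on the runner. A loose block rubs with about 0.3 N: it slides when its tin is tipped over 8 degrees or jerked lengthwise, and stays where it slid once level again.
- runner: Thin cork runner fixed to the bench, 150 x 580 x 4 mm (own x, y, z), on which the tins lie in a row; origin at the centre of its underside (z = 0).
- mat: Green hand-over mat with a thin pale border line, fixed to the bench, 140 x 200 x 3 mm (own x, y, z), on the far side of the bench from the robot; origin at the centre of its underside, on the bench top (z = 0).
- jar: Bystander: amber glass jar with a dark lid, 64 mm across, 85 mm tall, standing; origin at the centre of its underside.
- brush: Bystander: wooden brush about 200 mm long, lying on the bench; origin at its underside near the middle, handle towards its own -x.
- shoe: Bystander: brown leather ankle shoe, 260 x 85 x 140 mm, standing on its sole; origin at the centre of its underside, toe towards its own -x.
There are look-alikes about, which are no part of the job. Leave any orange look-alike of the tin_a alone.

How it is judged:
By the outcome, as a careful person would: the job done as asked, in the order asked, and still so for the second after the job is handed in, while the arm keeps its last pose, push and grip.
It also fails if it takes over 72 s, if anything falls off the work surface, if the arm or the gripper's body presses on something with over 40 N, if the wrist force passes 120 N, or if a joint passes its speed limit or range.

ROBOT

A 7-joint arm with a two-finger parallel gripper is mounted at the origin on the work surface. World frame = base frame: x ahead of the robot, y to its left, z up, the work surface at z = 0. Lengths are in m, angles in degrees, forces in N, time in s.
With the tool pointing down it reaches from about 0.35 to 0.775 m from the base axis. Payload 3.1 kg.
Tool frame: the origin (TCP) lies midway between the tips of the shut fingers; the grasp point (between the pads) lies 19 mm behind it (r.grip_point_offset is the distance from the TCP to the grasp point, in m); z points along the fingers, x is the direction in which the jaws open and shut, and the axes are right-handed (so a half turn about z gives the same grasp; the last joint's range is limited). The gripper opens to 85 mm and grips with 20 to 120 N. Pads are 22 mm wide; open, the fingers measure 114 mm over their backs; the gripper's body (76 mm by 85 mm) begins 54 mm behind the grasp point. The pads swing forward as they close: fully open they stand 13 mm farther back than shut.
Start: joints at [74.903, 17.813, 0.802, 86.603, -0.252, 75.585, -1.558], TCP at [0.121, -0.537, 0.231] pointing down, gripper open.
Joint ranges: [-154.91, 154.91], [-16.99, 109.72], [-72.82, 74.43], [7.12, 147.25], [-82.49, 262.49], [11.32, 116.49], [-174.64, 174.64]. Speed limits (degrees/s): [159.86, 159.86, 180, 180, 180, 180, 180].

INTERFACE

Orientations are given as [roll, pitch, yaw] about the fixed x, y, z axes, in that order (R = Rz(yaw) Ry(pitch) Rx(roll)).
In Python, from cell import r gives the robot as it stands. The module is installed in compiled form; this text tells all that it offers.
- The arm moves only by the shell command python3 -m pendant 'ROWS'. ROWS is JSON, a list that holds one entry, the list of rows, each a list of 7 numbers: the shift along the world's x, y, z in units of 50 mm (1.0 is 50 mm), then the turn, a rotation vector about the world's x, y, z in units of 10 degrees (1.0 is 10 degrees), then the closure, from 0 (fully open) to 1 (shut). In form: [[[x, y, z, ax, ay, az, hand], ...]]. A call has 1 to 8 rows; each row shifts and turns the commanded pose from where the row before left it; what a row does not reach is not made up. A row lasts 1/8 s, in which the tool goes at most 62.5 mm and 10.7 degrees, less where a joint would pass 70% of its speed; a pose out of reach is approached as far as the arm can. A call is refused whole if a number of a shift passes 1 or a number of a turn 1, either way. A call with a gripper value outside its range is refused whole. The fingers move at their own pace and stop on an object; the grip force is fixed at half the most. Time passes only in rows, so rows that do not move let the fingers close. It gives the time, the measured TCP pose, the force and the opening at its end, in the units of the state.
- r.sense(): the state, without advancing time (a new reading comes with each control period).
- r.snapshot(name): name is "scene" or "top" or "wrist"; returns a dict with "frame" (384x512x3 uint8, red, green, blue), "range_z" (384x512 float32, m along the optical axis (not along the pixel's ray), 0 where there is no reading), "fx", "fy", "cx", "cy" (pixels), "R" (3x3) and "t" (3): a world point X has camera coordinates R X + t; the wrist camera has in their place "T_tool_cam" (4x4, takes a point from camera to tool coordinates, whose origin is the TCP and whose axes are the tool frame's). Camera axes: x right, y down, z forward; pixel columns grow to the right and rows downward; lengths in m; the calibration is good to about 2 mm. A picture is of the moment at which its call begins: read the wrist's pose just before it.
- r.close_job(): hands the job in, once; it reports no verdict.
The state is a dict: "time_s": time; "joint_positions": joint angles; "qvel": joint speeds; "effort": joint torques, N m; "tool_pos": TCP position; "tool_rot": TCP orientation; "wrist_force": force on the tool from outside, world axes, zero at the start; "wrist_torque": the same for the moment, N m; "width": finger opening in m.
Only numpy, scipy, OpenCV 4.12 (cv2) and the standard library are available. Lean on these libraries where they do the work, as an engineer would, in place of code of your own. Each camera call takes 0.05 s, during which the arm holds its last target.

## Working session

There is one attempt and no reset: what is moved stays moved. The work goes in short steps, Python scripts to look and compute and a shell command to move; the robot and the scene stay as the last step left them, time stands still between calls to the robot, and variables do not carry over. Pictures are saved under pics/ and viewed, and the job is handed in when it is done.

```bash
mkdir -p pics
cat > h.py <<'E'
import numpy as np, cv2
from cell import r
def save(n,f): cv2.imwrite('pics/'+n+'.png',cv2.cvtColor(f,cv2.COLOR_RGB2BGR))
def world(s,u,v,z=None):
    R=np.array(s['R']);t=np.array(s['t'])
    d=R.T@np.array([(u-s['cx'])/s['fx'],(v-s['cy'])/s['fy'],1.]);c=-R.T@t
    if z is None: return c+d*s['range_z'][int(round(v)),int(round(u))]
    return c+d*(z-c[2])/d[2]
E
python3 - <<'E'
from h import *
st=r.sense();print({k:np.round(v,3) for k,v in st.items()})
for n in('scene','top'):
    s=r.snapshot(n);save(n+'0',s['frame']);np.savez(n+'0.npz',**{k:np.array(v) for k,v in s.items()})
    print(n,-np.array(s['R']).T@s['t'],s['fx'])
E
```

```text
{'time_s': np.float64(0.0), 'joint_positions': array([74.904, 17.863,  0.801, 86.693, -0.253, 75.585, -1.558]), 'qvel': array([ 0.066,  0.049,  0.025, -0.045, -0.066, -0.045,  0.096]), 'effort': array([-0.0000e+00, -3.7991e+01,  1.4600e-01, -2.3059e+01,  1.2000e-02,
        1.4000e-02, -0.0000e+00]), 'tool_pos': array([ 0.121, -0.536,  0.23 ]), 'tool_rot': array([ 1.79996e+02,  1.39000e-01, -7.72880e+01]), 'wrist_force': array([ 0.333, -0.642,  0.522]), 'wrist_torque': array([-0.041, -0.03 ,  0.011]), 'width': np.float64(0.085)}
scene [ 1.03871011 -0.01321183  0.86492828] 359.6284399883967
top [0.31802045 0.01863589 1.32855448] 414.39420798721574
```

View pics/scene0.png

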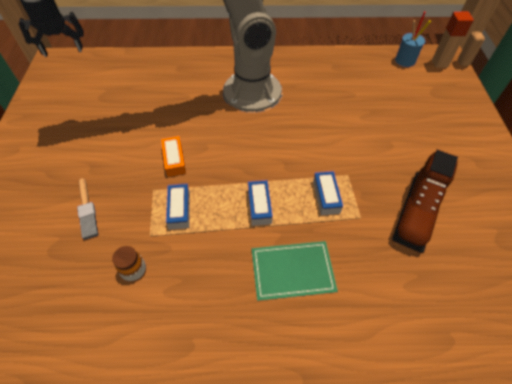

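View pics/top0.png

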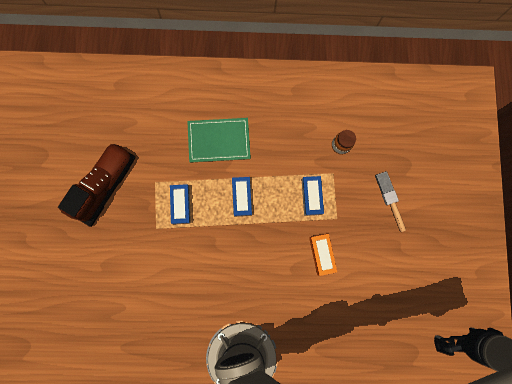

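The scene view shows three blue-lidded tins on the cork. In the top view they are at (180,204), (242,197) and (313,196). The mat is at (219,140), the orange decoy at (323,255), the jar at (344,141), the brush at (390,200) and the shoe at (98,185).

Run:
```python
from h import *
for n in('top','scene'):
    s=dict(np.load(n+'0.npz'));h=cv2.cvtColor(s['frame'],cv2.COLOR_RGB2HSV)
    def blobs(m,z,nm,amin):
        cs,_=cv2.findContours(m.astype('uint8'),cv2.RETR_EXTERNAL,cv2.CHAIN_APPROX_NONE)
        for c in cs:
            if cv2.contourArea(c)<amin: continue
            p=np.array([world(s,u,v,z)[:2] for u,v in c[:,0]]).astype('float32')
            (x,y),wh,a=cv2.minAreaRect(p*1000)
            print(n,nm,np.round([x,y,*wh,a],1),c[:,0].mean(0).round())
    H,S,V=h[...,0],h[...,1],h[...,2]
    blobs((S<60)&(V>170),.044,'white',150)
    blobs((H>100)&(H<125)&(S>110),.044,'blue',150)
    blobs((H>60)&(H<90)&(S>100),.003,'green',1500)
    blobs((H>8)&(H<25)&(S>60)&(V>190),.004,'cork',1500)
```

```text
top white [ 38.2  52.   77.9 191.9  58.5] [223. 347.]
top white [ 316.1 -245.9   89.3   32.1   12.5] [324. 254.]
top white [463.  206.9  91.1  34.1   2.5] [179. 204.]
top white [492.8  12.   91.9  33.9   4.7] [241. 196.]
top white [ 500.6 -213.9   92.    34.     4.3] [313. 195.]
top blue [462.3 205.2 119.   55.8   2.7] [179. 204.]
top blue [491.9  12.  119.4  55.3   4.3] [241. 196.]
top blue [ 499.6 -212.5  119.2   56.8    4.4] [313. 195.]
top green [682.6  91.7 137.5 198.2   4.8] [218. 139.]
top cork [483.7  -2.4 152.1 581.3   4.3] [244. 201.]
scene white [ 500.5 -212.6   92.8   33.7    3.5] [176. 202.]
scene white [492.2  13.2  93.4  34.6   4.7] [260. 198.]
scene white [462.9 206.8  93.3  34.7   3.8] [328. 189.]
scene green [683.4  93.3 108.8 169.3   4.9] [293. 270.]
scene cork [ 495.9 -175.7  154.8  313.1    3.7] [190. 213.]
scene cork [470.5 166.6 154.4 251.4   4.1] [316. 202.]
scene cork [ 272.6   22.1  136.5 1097.     2.2] [254. 152.]
```

```bash
python3 -m pendant '[[[0.95,0.8,0,0,0,-0.1,0],[0.95,0.8,0,0,0,-0.1,0],[0.95,0.8,0,0,0,-0.1,0],[0.95,0.8,0,0,0,-0.1,0],[0.95,0.8,0,0,0,-0.1,0],[0.95,0.8,0,0,0,-0.1,0],[0.95,0.8,0,0,0,-0.1,0],[0.95,0.8,0,0,0,-0.1,0]]]'
```

```text
time_s: 1.1
tool_pos: [0.502, -0.2153, 0.2309]
tool_rot: [180.0, -0.0, -85.3]
wrist_force: [0.2, -0.9, -0.2]
width: 0.0858
```

```bash
python3 -m pendant '[[[0,0.04,-0.8,0,0,0,0],[0,0,-0.8,0,0,0,0],[0,0,-0.8,0,0,0,0],[0,0,-0.8,0,0,0,0],[0,0,-0.6,0,0,0,0],[0,0,-0.4,0,0,0,0],[0,0,-0.2,0,0,0,0],[0,0,0,0,0,0,0]]]'; python3 -m pendant '[[[0,0,0,0,0,0,1],[0,0,0,0,0,0,1],[0,0,0,0,0,0,1],[0,0,0,0,0,0,1],[0,0,0,0,0,0,1],[0,0,0,0,0,0,1]]]'
```

```text
time_s: 2.1
tool_pos: [0.5005, -0.2143, 0.0107]
tool_rot: [179.9, 0.0, -85.3]
wrist_force: [-0.2, -1.0, 0.1]
width: 0.085
time_s: 2.85
tool_pos: [0.5022, -0.2144, 0.0127]
tool_rot: [-179.9, -0.0, -85.3]
wrist_force: [-0.2, 0.8, 6.4]
width: 0.0553
```

```bash
cat > s.py <<'E'
from h import *
a=[]
s=r.sense()
print(*[(k,np.round(s[k],3)) for k in('time_s','tool_pos','tool_rot','wrist_force','wrist_torque','width')])
E
python3 -m pendant '[[[0,0,0.3,0,0,0,1],[0,0,0.6,0,0,0,1],[0,0,0.6,0,0,0,1],[0,0,0.5,0,0,0,1],[0,0,0,0,0,0,1],[0,0,0,0,0,0,1]]]'; python3 s.py
python3 -m pendant '[[[0,0,0,0,0.7,0,1],[0,0,0,0,0.7,0,1],[0,0,0,0,0.7,0,1],[0,0,0,0,0,0,1],[0,0,0,0,0,0,1],[0,0,0,0,0,0,1],[0,0,0,0,0,0,1]]]'; python3 s.py
python3 -m pendant '[[[0,0,0,0,-0.7,0,1],[0,0,0,0,-0.7,0,1],[0,0,0,0,-0.7,0,1],[0,0,0,0,0,0,1],[0,0,0,0,0,0,1],[0,0,0,0,0,0,1]]]'; python3 s.py
```

```text
time_s: 3.6
tool_pos: [0.4997, -0.2143, 0.11]
tool_rot: [179.8, 0.1, -85.3]
wrist_force: [-0.7, 0.2, -4.2]
width: 0.0551
('time_s', np.float64(3.6)) ('tool_pos', array([ 0.5  , -0.214,  0.11 ])) ('tool_rot', array([ 1.79845e+02,  5.90000e-02, -8.52980e+01])) ('wrist_force', array([-0.675,  0.198, -4.158])) ('wrist_torque', array([ 0.057, -0.006,  0.025])) ('width', np.float64(0.055))
time_s: 4.47
tool_pos: [0.5006, -0.2151, 0.1123]
tool_rot: [159.1, 1.6, -85.7]
wrist_force: [-0.1, -0.2, -3.6]
width: 0.0549
('time_s', np.float64(4.475)) ('tool_pos', array([ 0.501, -0.215,  0.112])) ('tool_rot', array([159.147,   1.634, -85.651])) ('wrist_force', array([-0.101, -0.2  , -3.582])) ('wrist_torque', array([ 0.005, -0.697, -0.008])) ('width', np.float64(0.055))
time_s: 5.22
tool_pos: [0.5027, -0.2142, 0.1116]
tool_rot: [-180.0, 0.0, -85.2]
wrist_force: [0.5, 0.3, -4.5]
width: 0.0549
('time_s', np.float64(5.225)) ('tool_pos', array([ 0.503, -0.214,  0.112])) ('tool_rot', array([-1.79955e+02,  5.00000e-03, -8.52240e+01])) ('wrist_force', array([ 0.476,  0.289, -4.455])) ('wrist_torque', array([-0.026,  0.028, -0.035])) ('width', np.float64(0.055))
```

```bash
python3 -m pendant '[[[0,0,0,0,-0.7,0,1],[0,0,0,0,-0.7,0,1],[0,0,0,0,-0.7,0,1],[0,0,0,0,0,0,1],[0,0,0,0,0,0,1],[0,0,0,0,0,0,1],[0,0,0,0,0,0,1]]]'; python3 s.py
python3 -m pendant '[[[0,0,0,0,0.7,0,1],[0,0,0,0,0.7,0,1],[0,0,0,0,0.7,0,1],[0,0,0,0,0,0,1],[0,0,0,0,0,0,1],[0,0,0,0,0,0,1]]]'; python3 s.py
```

```text
time_s: 6.1
tool_pos: [0.5025, -0.2142, 0.1118]
tool_rot: [-159.0, -1.7, -85.5]
wrist_force: [0.3, 0.3, -4.3]
width: 0.0549
('time_s', np.float64(6.1)) ('tool_pos', array([ 0.503, -0.214,  0.112])) ('tool_rot', array([-159.02 ,   -1.698,  -85.501])) ('wrist_force', array([ 0.265,  0.263, -4.308])) ('wrist_torque', array([ 0.015,  0.771, -0.004])) ('width', np.float64(0.055))
time_s: 6.85
tool_pos: [0.4996, -0.215, 0.1112]
tool_rot: [180.0, -0.0, -85.4]
wrist_force: [0.4, -1.0, -4.5]
width: 0.0547
('time_s', np.float64(6.85)) ('tool_pos', array([ 0.5  , -0.215,  0.111])) ('tool_rot', array([ 1.7998e+02, -1.1000e-02, -8.5369e+01])) ('wrist_force', array([ 0.391, -0.981, -4.47 ])) ('wrist_torque', array([-0.004, -0.012, -0.003])) ('width', np.float64(0.055))
```

This tin's level torque barely changes after tipping each way (+0.028 against −0.012 N·m; a loose block would give about ±0.08), so it looks packed. I'll put it back and test the middle one.

```bash
python3 -m pendant '[[[0,0,-0.6,0,0,0,1],[0,0,-0.6,0,0,0,1],[0,0,-0.4,0,0,0,1],[0,0,-0.2,0,0,0,1],[0,0,-0.18,0,0,0,1],[0,0,0,0,0,0,1],[0,0,0,0,0,0,1]]]'; python3 s.py
python3 -m pendant '[[[0,0,0,0,0,0,0],[0,0,0,0,0,0,0],[0,0,0,0,0,0,0],[0,0,0,0,0,0,0]]]'
python3 -m pendant '[[[0,0,0.5,0,0,0,0],[0,0,0.9,0,0,0,0],[0,0,0.6,0,0,0,0],[0,0.9,0.3,0,0,0,0],[0,0.9,0,0,0,0,0],[0,0.9,0,0,0,0,0],[0,0.9,0,0,0,0,0],[0,0.9,0,0,0,0,0]]]'; python3 s.py
```

```text
time_s: 7.72
tool_pos: [0.5015, -0.2148, 0.0128]
tool_rot: [-179.9, -0.0, -85.3]
wrist_force: [-0.4, -0.7, -4.8]
width: 0.0548
('time_s', np.float64(7.725)) ('tool_pos', array([ 0.501, -0.215,  0.013])) ('tool_rot', array([-1.79931e+02, -3.50000e-02, -8.52970e+01])) ('wrist_force', array([-0.358, -0.73 , -4.812])) ('wrist_torque', array([ 0.032,  0.034, -0.01 ])) ('width', np.float64(0.055))
time_s: 8.22
tool_pos: [0.5013, -0.2146, 0.0126]
tool_rot: [-180.0, -0.0, -85.3]
wrist_force: [0.5, -0.1, -0.7]
width: 0.0853
time_s: 9.22
tool_pos: [0.5009, 0.0119, 0.1275]
tool_rot: [-180.0, -0.0, -85.3]
wrist_force: [1.2, 0.9, -0.5]
width: 0.0856
('time_s', np.float64(9.225)) ('tool_pos', array([0.501, 0.012, 0.127])) ('tool_rot', array([-1.79973e+02, -1.30000e-02, -8.52940e+01])) ('wrist_force', array([ 1.212,  0.886, -0.478])) ('wrist_torque', array([-0.019, -0.012, -0.003])) ('width', np.float64(0.086))
```

```bash
python3 -m pendant '[[[-0.17,0,-0.5,0,0,0,0],[0,0,-0.7,0,0,0,0],[0,0,-0.6,0,0,0,0],[0,0,-0.35,0,0,0,0],[0,0,-0.17,0,0,0,0],[0,0,0,0,0,0,0]]]'; python3 -m pendant '[[[0,0,0,0,0,0,1],[0,0,0,0,0,0,1],[0,0,0,0,0,0,1],[0,0,0,0,0,0,1],[0,0,0,0,0,0,1],[0,0,0,0,0,0,1]]]'
python3 -m pendant '[[[0,0,0.3,0,0,0,1],[0,0,0.6,0,0,0,1],[0,0,0.6,0,0,0,1],[0,0,0.5,0,0,0,1],[0,0,0,0,0,0,1],[0,0,0,0,0,0,1]]]'; python3 s.py
python3 -m pendant '[[[0,0,0,0,0.7,0,1],[0,0,0,0,0.7,0,1],[0,0,0,0,0.7,0,1],[0,0,0,0,0,0,1],[0,0,0,0,0,0,1],[0,0,0,0,0,0,1],[0,0,0,0,0,0,1]]]'; python3 s.py
python3 -m pendant '[[[0,0,0,0,-0.7,0,1],[0,0,0,0,-0.7,0,1],[0,0,0,0,-0.7,0,1],[0,0,0,0,0,0,1],[0,0,0,0,0,0,1],[0,0,0,0,0,0,1]]]'; python3 s.py
```

```text
time_s: 9.98
tool_pos: [0.4924, 0.0104, 0.0111]
tool_rot: [180.0, 0.0, -85.3]
wrist_force: [-0.5, 0.6, -0.0]
width: 0.085
time_s: 10.72
tool_pos: [0.4938, 0.0111, 0.0126]
tool_rot: [-179.8, 0.0, -85.3]
wrist_force: [-1.0, 0.4, 5.5]
width: 0.0552
time_s: 11.48
tool_pos: [0.4911, 0.0101, 0.1101]
tool_rot: [179.8, -0.0, -85.3]
wrist_force: [-0.9, 0.3, -4.2]
width: 0.055
('time_s', np.float64(11.475)) ('tool_pos', array([0.491, 0.01 , 0.11 ])) ('tool_rot', array([ 1.79837e+02, -1.00000e-02, -8.53020e+01])) ('wrist_force', array([-0.908,  0.335, -4.236])) ('wrist_torque', array([0.036, 0.058, 0.002])) ('width', np.float64(0.055))
time_s: 12.35
tool_pos: [0.4922, 0.0104, 0.1121]
tool_rot: [159.1, 1.7, -85.6]
wrist_force: [0.2, 0.9, -3.8]
width: 0.0551
('time_s', np.float64(12.35)) ('tool_pos', array([0.492, 0.01 , 0.112])) ('tool_rot', array([159.145,   1.656, -85.584])) ('wrist_force', array([ 0.242,  0.864, -3.838])) ('wrist_torque', array([ 0.013, -0.63 ,  0.065])) ('width', np.float64(0.055))
time_s: 13.1
tool_pos: [0.4941, 0.0105, 0.1116]
tool_rot: [-180.0, 0.0, -85.3]
wrist_force: [0.7, -0.4, -4.3]
width: 0.0551
('time_s', np.float64(13.1)) ('tool_pos', array([0.494, 0.01 , 0.112])) ('tool_rot', array([-1.79961e+02,  3.20000e-02, -8.53170e+01])) ('wrist_force', array([ 0.656, -0.367, -4.255])) ('wrist_torque', array([-0.011,  0.094, -0.014])) ('width', np.float64(0.055))
```

```bash
python3 -m pendant '[[[0,0,0,0,-0.7,0,1],[0,0,0,0,-0.7,0,1],[0,0,0,0,-0.7,0,1],[0,0,0,0,0,0,1],[0,0,0,0,0,0,1],[0,0,0,0,0,0,1],[0,0,0,0,0,0,1]]]'; python3 s.py
python3 -m pendant '[[[0,0,0,0,0.7,0,1],[0,0,0,0,0.7,0,1],[0,0,0,0,0.7,0,1],[0,0,0,0,0,0,1],[0,0,0,0,0,0,1],[0,0,0,0,0,0,1]]]'; python3 s.py
```

```text
time_s: 13.98
tool_pos: [0.4941, 0.0107, 0.1119]
tool_rot: [-159.0, -1.7, -85.6]
wrist_force: [0.9, 0.7, -4.8]
width: 0.055
('time_s', np.float64(13.975)) ('tool_pos', array([0.494, 0.011, 0.112])) ('tool_rot', array([-159.004,   -1.654,  -85.604])) ('wrist_force', array([ 0.936,  0.67 , -4.831])) ('wrist_torque', array([0.001, 0.646, 0.027])) ('width', np.float64(0.055))
time_s: 14.72
tool_pos: [0.4913, 0.0104, 0.1112]
tool_rot: [-180.0, -0.0, -85.3]
wrist_force: [0.2, -0.2, -4.0]
width: 0.0548
('time_s', np.float64(14.725)) ('tool_pos', array([0.491, 0.01 , 0.111])) ('tool_rot', array([-1.79997e+02, -3.50000e-02, -8.52650e+01])) ('wrist_force', array([ 0.188, -0.162, -3.962])) ('wrist_torque', array([ 0.014, -0.037,  0.026])) ('width', np.float64(0.055))
```

The middle tin looks loose: +0.094 against −0.037, with matching shifts while tilted. I'll average more readings here, tip it again, and then test the third tin too.

```bash
cat > avg.py <<'E'
from h import *
a=[]
for i in range(10):
    r.snapshot('wrist');a.append(r.sense()['wrist_torque'])
a=np.array(a);print('avg torque',a.mean(0).round(3),'se',(a.std(0)/np.sqrt(10)).round(3),r.sense()['time_s'])
E
python3 avg.py
python3 -m pendant '[[[0,0,0,0,0.7,0,1],[0,0,0,0,0.7,0,1],[0,0,0,0,0.7,0,1],[0,0,0,0,0,0,1],[0,0,0,0,0,0,1],[0,0,0,0,-0.7,0,1],[0,0,0,0,-0.7,0,1],[0,0,0,0,-0.7,0,1]]]' >/dev/null
python3 -m pendant '[[[0,0,0,0,0,0,1],[0,0,0,0,0,0,1],[0,0,0,0,0,0,1]]]'; python3 avg.py
```

```text
avg torque [-0.018 -0.073  0.012] se [0.007 0.013 0.008] 15.225
time_s: 16.6
tool_pos: [0.4941, 0.0105, 0.1118]
tool_rot: [-179.9, 0.0, -85.3]
wrist_force: [0.3, 0.8, -5.0]
width: 0.0552
avg torque [-0.008  0.074 -0.002] se [0.009 0.009 0.009] 17.1
```

The torque reverses cleanly from −0.073 to +0.074 N·m (±0.01), matching a 250 g block sliding about 66 mm. So the middle tin rattles, and I'll carry it over the mat.

```bash
python3 -m pendant '[[[0.2,0.1,0.3,0,0,0,1],[0.6,0.26,0.4,0,0,0,1],[0.7,0.3,0.2,0,0,0,1],[0.7,0.3,0,0,0,0,1],[0.7,0.3,0,0,0,0,1],[0.6,0.26,0,0,0,0,1],[0.3,0.11,0,0,0,0,1],[0,0,0,0,0,0,1]]]'
python3 -m pendant '[[[0,0,0,0,0,0,1],[0,0,0,0,0,0,1]]]'
python3 - <<'E'
from h import *
for n in('scene','top'):
    s=r.snapshot(n);save(n+'1',s['frame']);np.savez(n+'1.npz',**{k:np.array(v) for k,v in s.items()})
    h=cv2.cvtColor(s['frame'],cv2.COLOR_RGB2HSV);m=((h[...,0]>100)&(h[...,0]<125)&(h[...,1]>110))|((h[...,1]<60)&(h[...,2]>170))
    for c in cv2.findContours(m.astype('uint8'),cv2.RETR_EXTERNAL,cv2.CHAIN_APPROX_NONE)[0]:
        if cv2.contourArea(c)<150: continue
        p=np.array([world(s,u,v,.044)[:2] for u,v in c[:,0]]).astype('float32')
        (x,y),wh,a=cv2.minAreaRect(p*1000);print(n,np.round([x,y,*wh,a],1),c[:,0].mean(0).round())
E
```

```text
time_s: 18.1
tool_pos: [0.6828, 0.0927, 0.1551]
tool_rot: [179.9, 0.0, -85.3]
wrist_force: [-0.3, -0.1, -4.5]
width: 0.055
time_s: 18.35
tool_pos: [0.6819, 0.0912, 0.1564]
tool_rot: [180.0, -0.0, -85.3]
wrist_force: [-0.2, 0.3, -4.0]
width: 0.055
scene [635.3 117.   91.2  66.6   2.5] [303. 248.]
scene [ 503.1 -212.2  120.5   50.8    5. ] [178. 202.]
scene [ 320.2 -245.    83.7   27.2   11.8] [172. 152.]
top [ 23.7  74.   46.9 166.2  76.2] [217. 352.]
top [ 316.1 -245.8   89.3   32.2   12.3] [324. 254.]
top [462.3 205.2 119.   55.7   2.7] [179. 204.]
top [ 499.  -214.   119.8   56.6    4.8] [313. 195.]
```

View pics/scene1.png

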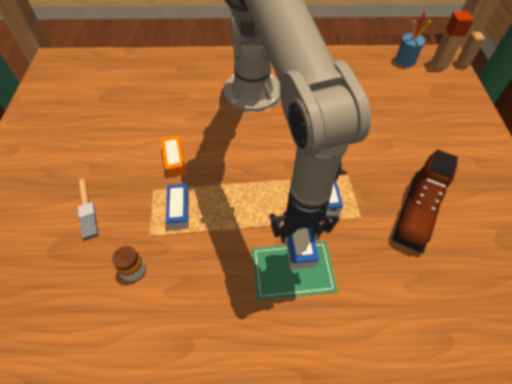

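View pics/top1.png

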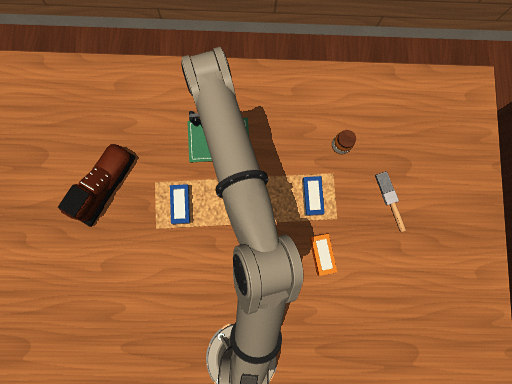

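Run:
```python
from h import *
s=dict(np.load('scene1.npz'))
h=cv2.cvtColor(s['frame'],cv2.COLOR_RGB2HSV)
lab=((h[...,1]<60)&(h[...,2]>150))|((h[...,0]>100)&(h[...,0]<125)&(h[...,1]>110))
vs,us=np.nonzero(lab);P=np.array([world(s,u,v) for u,v in zip(us,vs)])
k=(P[:,0]>.6)&(P[:,0]<.76)&(abs(P[:,1]-.09)<.06)&(P[:,2]>.1)&(P[:,2]<.2)
P=P[k];print(len(P),P.min(0),P.max(0),np.median(P,0))
top=P
for _ in range(3):
    c=np.linalg.lstsq(np.c_[top[:,:2],np.ones(len(top))],top[:,2],rcond=None)[0]
    e=P[:,2]-P[:,:2]@c[:2]-c[2]; top=P[abs(e)<max(.003,np.std(e)*1.)]
print('tilt deg x,y',np.degrees(np.arctan(c[:2])),len(top))
w=r.snapshot('wrist');save('wrist1',w['frame'])
cv2.imwrite('pics/crop1.png',cv2.resize(cv2.cvtColor(s['frame'][180:330,220:380],cv2.COLOR_RGB2BGR),None,fx=4,fy=4))
```

```text
389 [0.66933292 0.06659838 0.18389077] [0.7431696  0.12276741 0.19073588] [0.72491975 0.10330101 0.18708957]
tilt deg x,y [-0.30576212 -0.17025661] 383
```

View pics/crop1.png

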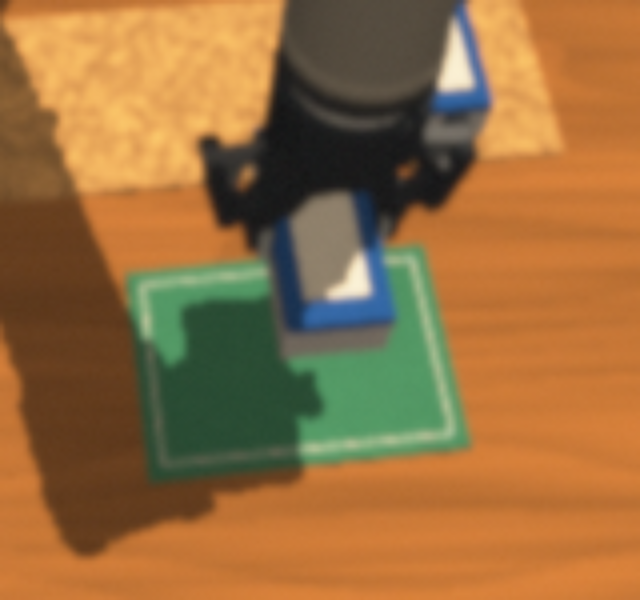

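View pics/wrist1.png

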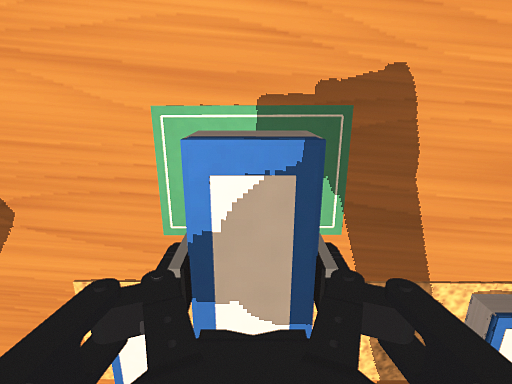

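The scene view shows the blue tin held over the mat at (303,248), and the wrist view shows it centred. It is level to 0.3° and spans x up to 0.743 and y 0.067–0.123, so its centre is about (0.683, 0.092). The other two tins still lie flat on the runner, so I'm handing in.

```bash
python3 s.py; python3 -c "
from cell import r
print(r.close_job())"
```

```text
('time_s', np.float64(18.5)) ('tool_pos', array([0.682, 0.092, 0.157])) ('tool_rot', array([-1.79992e+02, -1.80000e-02, -8.53130e+01])) ('wrist_force', array([ 0.609, -0.903, -4.208])) ('wrist_torque', array([ 0.009,  0.149, -0.004])) ('width', np.float64(0.055))
the job is handed in; nothing more can be done
None
```

The middle tin is the one that rattles. I handed the job in at 18.5 s with the arm holding it level over the middle of the green mat.

- **Finding it:** I lifted two tins and tipped each about 21° both ways.
    - **Right-hand tin:** the level wrist torque barely changed between the two tips (+0.028 and −0.012 N·m), so it is packed. I put it back.
    - **Middle tin:** the torque swung from −0.073 to +0.074 N·m (averaged, ±0.01), which fits the loose block sliding end to end.
    - **Left-hand tin:** I did not lift or test it. I ruled it out because only one tin is loose.
- **Last checks:** the held tin's centre is at about (0.683, 0.092), against a mat centre of (0.683, 0.092). It is tilted about 0.3°, with its underside roughly 0.14 m above the mat.
- **Other two tins:** both lie flat on the runner. The right-hand one is within about 2 mm of where it started, and the left-hand one has not moved.
- **Bystanders:** the jar, brush, shoe and orange look-alike appear undisturbed in the pictures.
- **Disagreements:** no check failed. The last single torque reading was 0.149 N·m, higher than the 0.074 average. I put that down to noise plus the block lying at one end, but did not average it again.

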